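# Turn the picture board over its spine

## Task

The sowing lesson moves on: turn the blue board with the red tab over the spine of its wooden stand, by pushing it with your fingertips, and press it flat on the other bed so that the class sees the sprout picture on its back. Push it gently without flinging it, never take it between the fingers, leave everything else on the table where it is, and let go at the end.

Things in the scene. Friction and masses are not known exactly. Their poses are not given: they have to be found in the camera images.
- stand: low wooden stand fixed to the table, 170 mm (its x) by 290 mm (its y), 28 mm high, its bed tops at 28-29 mm; origin at the centre of its underside, on the table top; z up. The steel spine runs along its x above the middle, with one bed on the +y side and one on the -y side.
- spine (a point): middle of the hinge axis of the board, 33 mm above the table over the stand's origin; axes as the stand's (x along the hinge)
- leaf (a joint): angle of the board about the spine, rad: 0 lying flat on the stand's +y bed, pi/2 upright, 3.14 (its stop) lying flat on the -y bed. It starts leaning a little open, at 0.1 to 0.5. The hinge is stiff, so the board stays where it is left at any angle; 1 to 3 N square to the board at its tab turns it.
- tab_edge (a point): middle of the outer edge of the board's red tab, 177 mm from the hinge axis, at mid-thickness; its y points from the spine outward along the board, its x along the spine, its z out of the face that is up at the start. The blue board is 156 mm along the spine, 5 mm thick and reaches 147 mm from the axis; the red tab, in its middle, is 60 mm wide, as thick, and reaches from 147 to 177 mm, so 32 mm stick out beyond the stand's side with free air below them.
- pot_a: square brown fibre pot filled with dark soil, 64 mm wide and 59 mm tall, one of three alike; a bystander, loose; origin at the middle of its underside
- pot_b: second fibre pot, as pot_a; a bystander, loose; origin at the middle of its underside
- pot_c: third fibre pot, as pot_a; a bystander, loose; origin at the middle of its underside
- spray: blue spray bottle with a white trigger head, 68 mm in diameter, 185 mm tall, standing; a bystander, loose; origin at the middle of its underside
- marker: marker pen, white with black cap, 135 mm long, 13 mm thick, lying along its own x; a bystander, loose; origin at the middle of its underside
- spoon: metal spoon with a wooden handle, about 190 mm long, lying flat along its own x; a bystander, loose; origin at the middle of its underside
- plate: pink plastic plate, 170 mm in diameter, 16 mm tall; a bystander, loose; origin at the middle of its underside
- scissors: scissors with blue handles, 160 mm long, 80 mm wide, 10 mm thick, lying along their own x; a bystander, loose; origin at the middle of its underside

How it is judged (in metres and radians):
At the end, for the whole second after the job is handed in: The board lies on the stand's -y bed within 0.08 rad of flat (about 14 mm at the tab) and at rest, and each of the eight bystanders is within 25 mm of where it stood (value of joint leaf above 3.06 rad and velocity of joint leaf between -0.05 and 0.05 rad/s and distance of each of pot_a, pot_b, pot_c, spray, marker, spoon, plate, scissors from where it was at the start of the episode below 0.025 m); the robot touches nothing.
It fails at once if the board is taken between the fingers (((x of the grasp point in the frame of tab_edge between -0.028 and 0.028 m and y of the grasp point in the frame of tab_edge between -0.04 and 0 m and z of the grasp point in the frame of tab_edge between -0.005 and 0.005 m) or (x of the grasp point in the frame of tab_edge between -0.076 and 0.076 m and y of the grasp point in the frame of tab_edge between -0.15 and -0.032 m and z of the grasp point in the frame of tab_edge between -0.005 and 0.005 m)) and contact force between the fingers and leaf above 0.3 N).
It fails at once if the board is squeezed or pushed with more than 35 N (contact force between the fingers and leaf above 35 N).
It fails at once if the board is flung (faster than 4 rad/s) (velocity of joint leaf above 4 rad/s or velocity of joint leaf below -4 rad/s).
It fails at once if a bystander is moved by more than 25 mm (distance of any of pot_a, pot_b, pot_c, spray, marker, spoon, plate, scissors from where it was at the start of the episode above 0.025 m).
It also fails if it takes over 45 s, if anything falls off the work surface, if the arm or the gripper's body presses on something with over 40 N, if the wrist force passes 120 N, or if a joint passes its speed limit or range.

## Robot

A 6-joint arm with a two-finger parallel gripper is mounted at the origin on the work surface. World frame = base frame: x ahead of the robot, y to its left, z up, the work surface at z = 0. Lengths are in m, angles in degrees, forces in N, time in s.
With the tool pointing down it reaches from about 0.35 to 0.925 m from the base axis. Payload 6.4 kg.
Tool frame: the origin (TCP) lies on the centre line of the jaws, within the pads' length; the fingertips stand 22 mm ahead of it and the grasp point (between the pads) lies 3 mm ahead of it; z points along the fingers, y is the line along which they close (so a half turn about z gives the same grasp; the last joint's range is limited). The gripper opens to 85 mm and grips with 20 to 120 N. Pads are 22 mm wide; open, the fingers measure 114 mm over their backs; the gripper's body (76 mm by 85 mm) begins 54 mm behind the grasp point. The pads swing forward as they close: fully open they stand 13 mm farther back than shut.
Start: joints at [-79.933, 14.043, 89.255, -0, 76.702, -9.975], TCP at [0.223, -0.611, 0.253] pointing down, gripper open.
Joint ranges: [-179.41, 179.41], [-58.25, 129.5], [7.25, 145.43], [-54.29, 234.29], [11.92, 165.04], [-157.13, 157.13]. Speed limits (degrees/s): [147.25, 147.25, 180, 180, 180, 180].

## Interface

Orientations are given as [roll, pitch, yaw] about the fixed x, y, z axes, in that order (R = Rz(yaw) Ry(pitch) Rx(roll)).
In Python, from workcell import manip, eyes, cut_out gives the robot as it stands.
- The arm moves only by the shell command python3 -m inch 'ROWS' [FORCE]. ROWS is JSON, a list of rows, each a list of 5 numbers: the opening, from 0 (shut) to 1 (fully open), then the shift along the tool's x, y, z in cm, then the turn about the tool's z in rad. In form: [[grip, dx, dy, dz, roll], ...]. A call has 1 to 10 rows; each row shifts and turns the commanded pose from where the row before left it, along the tool's axes as they then stand; what a row does not reach is not made up. A row lasts 1/8 s, in which the tool goes at most 62.5 mm and 10.7 degrees, less where a joint would pass 70% of its speed; a pose out of reach is approached as far as the arm can. A call is refused whole if a number of a shift passes 6.25 or a number of a turn 0.188, either way. A call with a gripper value outside its range is refused whole. The fingers move at their own pace and stop on an object; FORCE is the grip in N (left out, the last holds). Time passes only in rows, so rows that do not move let the fingers close. It gives the time, the measured TCP pose, the force, the opening and the grip force at its end, in the units of the state.
- manip.state(): the state, without advancing time (a new reading comes with each control period).
- eyes.camera(name): name is "side" or "top"; returns (picture, depth): 384x512x3 uint8, blue, green, red; 384x512 float32, m along the optical axis (not along the pixel's ray), 0 where there is no reading.
- eyes.camera_params(name): a dict with "vertical_fov" (degrees; the focal length in pixels is half the picture's height over the tangent of half this angle, whatever the lens; pixels are square), "cx", "cy" (the principal point, pixels), "T" (4x4, takes a point from camera to world coordinates). Camera axes: x right, y down, z forward; pixel columns grow to the right and rows downward; lengths in m; the calibration is good to about 2 mm. A picture is of the moment at which its call begins. camera_params takes no time and is no camera call.
- manip.job_done(): hands the job in; it is judged then, once.
Trained networks look in the newest picture that a camera, given by its name, has taken for a name from the list of things; names that differ only in an ending like _2 or _b are one class to them, and where a whole thing is asked for, a point or a joint stands for the part that bears it (a point fixed in the world has none). Each returns a list of dicts, best first, with "p" (0 to 1); they miss things now and then, are a little off and sometimes report something else, mostly with a low value. They report only what shows in the picture. A call takes as long as a camera call.
- cut_out(camera, thing): "mask" (384x512 bool, what is visible of it) and "location" ([row, column] in pixels, amid what is visible of it).
The state is a dict: "time_s": time; "joint_pos": joint angles; "qvel": joint speeds; "joint_torque": joint torques, N m; "eef_pos": TCP position; "ee_rot": TCP orientation; "ft_force": force on the tool from outside, world axes, zero at the start; "wrist_torque": the same for the moment, N m; "grip_width": opening from 0.0 (shut) to 1.0 (fully open); "grasp_force": force on a finger pad.
Only numpy, scipy, OpenCV 4.12 (cv2) and the standard library are available. Lean on these libraries where they do the work, as an engineer would, in place of code of your own. Each camera call takes 0.05 s, during which the arm holds its last target. There are 200 camera calls.

## Working session

There is one attempt and no reset: what is moved stays moved. The work goes in short steps, Python scripts to look and compute and a shell command to move; the robot and the scene stay as the last step left them, time stands still between calls to the robot, and variables do not carry over. Pictures are saved under pics/ and viewed, at most 10 in all, crops included, and the job is handed in when it is done.

```bash
ls; mkdir -p pics; cat > h.py <<'E'
import numpy as np, cv2
from workcell import manip, eyes, cut_out
def cloud(name, d):
    p=eyes.camera_params(name); f=d.shape[0]/2/np.tan(np.radians(p['vertical_fov'])/2)
    v,u=np.mgrid[:d.shape[0],:d.shape[1]]
    P=np.stack([(u-p['cx'])/f*d,(v-p['cy'])/f*d,d,np.ones_like(d)],-1)@np.array(p['T']).T
    return P[...,:3]
E
python3 - <<'E'
from h import *
ims=[]
for c in ('top','side'):
    im,d=eyes.camera(c); np.savez(f'{c}0.npz',im=im,d=d); ims.append(im)
    P=cloud(c,d); p=eyes.camera_params(c); print(c,np.round(p['T'],3).tolist(),p['vertical_fov'])
    for t in ('leaf','stand','tab_edge','pot_a','spray','marker','spoon','plate','scissors'):
        for r in cut_out(c,t)[:3]:
            m=r['mask']&(d>0)
            if m.sum()<5: continue
            q=P[m]; print(t,round(r['p'],2),np.round(r['location']),m.sum(),np.round(np.median(q,0),3),np.round(np.percentile(q,2,axis=0),3),np.round(np.percentile(q,98,axis=0),3))
cv2.imwrite('pics/a.png',cv2.resize(ims[0],(800,600)));cv2.imwrite('pics/b.png',cv2.resize(ims[1],(800,600)))
s=manip.state();print(s)
E
```

```text
pics
top [[-0.036, -0.979, 0.199, 0.357], [-0.999, 0.036, -0.008, 0.107], [0.001, -0.199, -0.98, 1.102], [0.0, 0.0, 0.0, 1.0]] 56.923421499713555
leaf 0.91 [189. 275.] 2435 [0.573 0.047 0.047] [ 0.487 -0.035  0.035] [0.645 0.128 0.059]
stand 0.55 [201. 298.] 5317 [ 0.538 -0.022  0.033] [ 0.431 -0.166  0.024] [0.64  0.122 0.057]
tab_edge 0.64 [192. 273.] 2445 [0.573 0.047 0.047] [ 0.488 -0.034  0.035] [0.647 0.128 0.059]
tab_edge 0.34 [235. 249.] 422 [0.451 0.123 0.014] [0.418 0.02  0.001] [0.492 0.199 0.022]
pot_a 0.94 [147. 311.] 471 [ 0.703 -0.07   0.042] [ 0.67  -0.102  0.006] [ 0.737 -0.035  0.061]
pot_a 0.74 [138. 276.] 464 [0.746 0.032 0.042] [ 0.71  -0.002  0.012] [0.777 0.065 0.062]
pot_a 0.64 [160. 346.] 550 [ 0.669 -0.175  0.041] [ 0.633 -0.229 -0.002] [ 0.706 -0.137  0.062]
marker 0.71 [253. 309.] 179 [ 0.385 -0.047  0.011] [ 0.35  -0.104 -0.001] [0.415 0.004 0.016]
spoon 0.93 [237. 254.] 478 [0.45  0.113 0.013] [ 0.418  0.02  -0.001] [0.49  0.201 0.022]
plate 0.64 [254. 396.] 2438 [ 0.365 -0.315  0.01 ] [ 0.292 -0.388  0.002] [ 0.441 -0.237  0.018]
scissors 0.72 [179. 168
[... 1404 characters left out ...]
411 0.013]
{'time_s': 1.0, 'joint_pos': array([-7.99342151e+01,  1.40451456e+01,  8.92550029e+01,  8.72466073e-04,
        7.67029480e+01, -9.97452654e+00]), 'qvel': array([-0.07695923, -0.09010905, -0.04716731,  0.06509802,  0.00923539,
        0.03638336]), 'joint_torque': array([-1.64696081e-03, -4.29524767e+01, -3.26428020e+01, -1.80435254e-04,
        4.62486623e-04,  1.07205116e-05]), 'eef_pos': array([ 0.22276037, -0.61064699,  0.25327187]), 'ee_rot': array([-1.79997097e+02, -1.37256884e-03,  2.00401108e+01]), 'ft_force': array([-0.00108478,  0.08242964,  0.87585771]), 'wrist_torque': array([ 0.01712206, -0.01290106,  0.0165046 ]), 'grasp_force': 0.0, 'grip_width': 1.0034147132372697}
```

View pics/a.png

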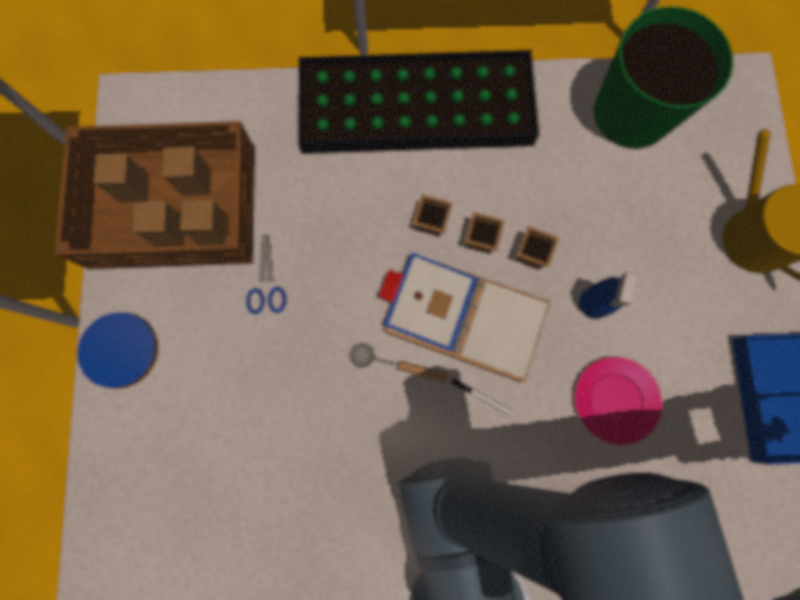

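```bash
cat > fit.py <<'E'
from h import *
def fit(c,im,d):
    P=cloud(c,d); hsv=cv2.cvtColor(im,cv2.COLOR_BGR2HSV); H,S,V=[hsv[...,i].astype(int) for i in range(3)]
    reg=(abs(P[...,0]-.56)<.14)&(abs(P[...,1])<.2)&(d>0)&(P[...,2]>.02)
    red=reg&((H<8)|(H>172))&(S>120); blue=reg&(H>95)&(H<130)&(S>80)
    return P,red,blue
if __name__=='__main__':
    for c in ('top','side'):
        z=np.load(c+'0.npz'); P,r,b=fit(c,z['im'],z['d'])
        for n,m in (('red',r),('blue',b)):
            q=P[m]
            if len(q)<5: continue
            print(c,n,len(q),np.round(q.mean(0),3),'rect',cv2.minAreaRect(q[:,:2].astype(np.float32)))
            A=np.c_[q[:,:2],np.ones(len(q))]; print('plane',np.linalg.lstsq(A,q[:,2],rcond=None)[0])
E
python3 fit.py
```

```text
top red 183 [0.603 0.11  0.056] rect ((0.6450900435447693, -0.0199335515499115), (0.07243842631578445, 0.34618425369262695), 14.759913444519043)
plane [0.0364979  0.06424552 0.02734756]
top blue 229 [0.549 0.031 0.044] rect ((0.5683800578117371, 0.04193441569805145), (0.13904711604118347, 0.15260310471057892), 67.82464599609375)
plane [0.04598355 0.12859363 0.01436585]
side red 100 [0.598 0.12  0.058] rect ((0.6007139682769775, 0.11897346377372742), (0.030142750591039658, 0.06016164645552635), 64.15897369384766)
plane [ 0.06572732  0.24691109 -0.01071703]
side blue 128 [0.534 0.052 0.047] rect ((0.5680548548698425, 0.03943795710802078), (0.14313489198684692, 0.1606738120317459), 67.06049346923828)
plane [0.05747703 0.11724828 0.01036662]
```

The top picture shows the board (white face, blue rim) around px (430,300), with the red tab at (390,285). The free bed is at (505,330), the spray bottle at (600,298) and the pots are well beyond. Next I check the stand's fit.

```bash
python3 - <<'E'
from h import *
from fit import fit
for c in ('top','side'):
    im,d=eyes.camera(c); P=cloud(c,d)
    r=[x for x in cut_out(c,'stand') if x['mask'].sum()>2500]
    if r:
        m=r[0]['mask']&(d>0)&(P[...,2]>.022)&(P[...,2]<.065)
        k=cv2.erode(m.astype(np.uint8),np.ones((3,3)))>0
        print(c,cv2.minAreaRect(P[m][:,:2].astype(np.float32)),cv2.minAreaRect(P[k][:,:2].astype(np.float32)))
    r=cut_out(c,'spray')
    for x in r[:2]:
        q=P[x['mask']&(d>0)]; hi=q[q[:,2]>.15]; lo=q[(q[:,2]>.02)&(q[:,2]<.12)]
        print('spray',x['p'],hi.min(0) if len(hi) else 0,hi.max(0) if len(hi) else 0,lo.min(0) if len(lo) else 0,lo.max(0) if len(lo) else 0)
E
```

```text
top ((0.545627236366272, -0.014782682061195374), (0.32011619210243225, 0.1703624725341797), 67.88673400878906) ((0.5448179841041565, -0.014137446880340576), (0.3115845322608948, 0.162650927901268), 67.77783966064453)
spray 0.69 [ 0.52529938 -0.30222162  0.15098963] [ 0.57824578 -0.26797902  0.18745573] [ 0.52706998 -0.30190853  0.02041341] [ 0.58997917 -0.25678299  0.1199884 ]
spray 0.23 0 0 0 0
side ((0.5452023148536682, -0.014607831835746765), (0.3186751902103424, 0.17367865145206451), 68.04283905029297) ((0.5454322099685669, -0.013800352811813354), (0.3100869059562683, 0.17097987234592438), 68.67683410644531)
spray 0.64 [ 0.28184218 -0.29921449  0.15022767] [0.58127588 0.07474296 0.29978427] [ 0.52673786 -0.30882031  0.02006885] [ 0.58482052 -0.25457515  0.11980683]
```

```bash
python3 -m inch '[[0,0,0,0,-0.164],[0,0,0,0,-0.164],[0,0,0,0,-0.164],[0,0,0,0,-0.164],[0,0,0,0,-0.164],[0,0,0,0,0]]' 40
```

```text
time_s: 2.05
eef_pos: [0.2228, -0.6106, 0.2533]
ee_rot: [-180.0, -0.0, 66.9]
ft_force: [0.2, 0.5, 0.4]
grip_width: -0.003
grasp_force: 0.0
```

```bash
python3 -m inch '[[0,5,0.5,0,-0.017],[0,6.2,0.55,0,0],[0,6.2,0.55,0,0],[0,6.2,0.55,0,0],[0,6.2,0.55,0,0],[0,6.2,0.55,0,0],[0,6.2,0.55,0,0],[0,6.2,0.55,0,0],[0,6.2,0.55,0,0],[0,6.2,0.55,0,0]]'; python3 -m inch '[[0,6.2,0.55,0,0],[0,6.2,0.55,0,0],[0,6.2,0.55,0,0],[0,6.2,0.55,0,0],[0,1,0,0,0],[0,0,0,0,0],[0,0,0,0,0]]'
```

```text
time_s: 3.3
eef_pos: [0.5025, -0.0658, 0.2537]
ee_rot: [179.9, 0.0, 67.8]
ft_force: [0.5, -0.5, 0.9]
grip_width: -0.001
grasp_force: 0.0
time_s: 4.18
eef_pos: [0.6186, 0.1619, 0.2534]
ee_rot: [-180.0, 0.0, 67.9]
ft_force: [0.0, -0.0, 0.2]
grip_width: -0.0
grasp_force: 0.0
```

```bash
python3 -m inch '[[0,0,0,6,0],[0,0,0,6,0],[0,0,0,5,0],[0,0,0,1.6,0],[0,0,0,0,0],[0,-1,0,0,0],[0,-0.5,0,0,0],[0,0,0,0,0]]'; cat > look.py <<'E'
import sys
from h import *
from fit import fit
n=sys.argv[1]; ims=[]
for c in ('top','side'):
    im,d=eyes.camera(c); ims.append(im); P,r,b=fit(c,im,d)
    for nm,m in (('red',r),('blue',b)):
        q=P[m]; 
        if len(q): rel=q-[.539,-.0295,.033]; u=rel[:,:2]@[.376,.927]; k=np.hypot(u,rel[:,2])<.185; print(c,nm,k.sum(),'angle',np.round(np.degrees(np.median(np.arctan2(rel[k,2],u[k]))),1))
i=1; cv2.imwrite(f'pics/{n}.png',cv2.resize(ims[i][90:270,160:400],(800,600),interpolation=cv2.INTER_CUBIC))
print(manip.state()['eef_pos'],manip.state()['ft_force'])
E
python3 look.py c
```

```text
time_s: 5.18
eef_pos: [0.6138, 0.1489, 0.0687]
ee_rot: [179.9, -0.1, 68.0]
ft_force: [0.9, -0.2, 0.2]
grip_width: 0.001
grasp_force: 0.0
top red 16 angle 175.0
top blue 165 angle 15.5
side red 95 angle 9.3
side blue 122 angle 10.6
[0.61360542 0.14931002 0.06803554] [ 0.22035198 -0.15605009 -0.87213913]
```

View pics/c.png

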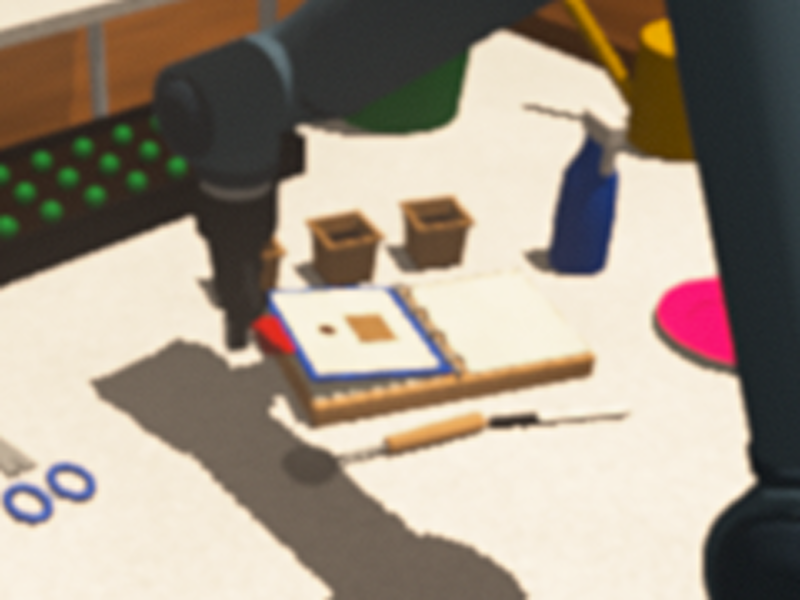

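The side view shows the fingertip at px (237,345), just outside the tab at (270,332), with the board open by about 0.16 rad. Next, contact.

```bash
python3 -m inch '[[0,-0.3,0,0,0],[0,-0.2,0,0,0],[0,0,0,0,0]]';python3 -m inch '[[0,-0.2,0,0,0],[0,0,0,0,0]]';python3 -m inch '[[0,-0.2,0,0,0],[0,0,0,0,0]]'
```

```text
time_s: 5.65
eef_pos: [0.6113, 0.1446, 0.0672]
ee_rot: [-180.0, 0.0, 68.0]
ft_force: [0.0, 0.2, -0.2]
grip_width: 0.001
grasp_force: 0.0
time_s: 5.9
eef_pos: [0.6106, 0.1427, 0.0673]
ee_rot: [-180.0, 0.0, 68.0]
ft_force: [-1.1, -0.1, 0.0]
grip_width: 0.0
grasp_force: 0.0
time_s: 6.15
eef_pos: [0.6104, 0.1423, 0.0676]
ee_rot: [179.9, -0.2, 68.0]
ft_force: [2.4, 6.3, -0.6]
grip_width: 0.001
grasp_force: 3.2
```

```bash
python3 -m inch '[[0,-0.1,0,-0.3,0],[0,-0.05,0,-0.3,0],[0,-0.06,0,-0.3,0],[0,0,0,0,0]]'; python3 look.py d
```

```text
time_s: 6.65
eef_pos: [0.6099, 0.1408, 0.0773]
ee_rot: [179.9, -0.2, 68.0]
ft_force: [1.5, 7.6, 1.8]
grip_width: 0.004
grasp_force: 3.7
top red 9 angle 175.6
top blue 144 angle 19.3
side red 82 angle 12.5
side blue 109 angle 13.9
[0.60993558 0.14083524 0.0772493 ] [1.0679878  7.72636034 1.05738663]
```

```bash
python3 -m inch '[[0,-0.18,0,-0.68,0],[0,-0.2,0,-0.68,0],[0,-0.23,0,-0.67,0],[0,-0.26,0,-0.66,0],[0,-0.28,0,-0.65,0],[0,0,0,0,0]]'; python3 look.py e
```

```text
time_s: 7.5
eef_pos: [0.6061, 0.1313, 0.1119]
ee_rot: [179.9, -0.4, 68.0]
ft_force: [0.5, 11.4, 5.4]
grip_width: -0.0
grasp_force: 5.7
top red 9 angle 175.2
top blue 118 angle 30.2
side red 71 angle 24.2
side blue 60 angle 24.1
[0.60615706 0.13132933 0.11174393] [ 1.52876559 11.49607817  4.21069747]
```

```bash
python3 -m inch '[[0,-0.3,0,-0.64,0],[0,-0.33,0,-0.63,0],[0,-0.35,0,-0.61,0],[0,-0.38,0,-0.6,0],[0,-0.4,0,-0.58,0],[0,-0.42,0,-0.57,0],[0,-0.45,0,-0.55,0],[0,-0.47,0,-0.53,0],[0,-0.49,0,-0.51,0],[0,-0.51,0,-0.49,0]]'; python3 look.py f
```

```text
time_s: 8.85
eef_pos: [0.5917, 0.0933, 0.1705]
ee_rot: [179.7, -0.5, 68.0]
ft_force: [2.2, 10.2, 7.9]
grip_width: -0.003
grasp_force: 5.2
top red 5 angle 46.3
top blue 21 angle 51.8
side red 25 angle 47.9
side blue 2 angle 47.5
[0.59173224 0.09231057 0.17042946] [2.41761755 8.04071165 7.19852458]
```

```bash
python3 -m inch '[[0,-0.67,0,-0.58,0],[0,-0.7,0,-0.55,0],[0,-0.72,0,-0.51,0],[0,-0.75,0,-0.47,0],[0,-0.77,0,-0.44,0],[0,-0.79,0,-0.4,0],[0,-0.81,0,-0.36,0],[0,-0.83,0,-0.31,0],[0,-0.84,0,-0.27,0],[0,-0.85,0,-0.23,0]]'; python3 look.py g
```

```text
time_s: 10.2
eef_pos: [0.56, 0.0181, 0.2079]
ee_rot: [-180.0, 0.0, 68.0]
ft_force: [0.3, 1.8, 1.4]
grip_width: 0.004
grasp_force: 0.7
top red 4 angle 175.6
top blue 0 angle nan
side red 29 angle 76.8
side blue 7 angle 76.9
[0.55994286 0.01772051 0.20783843] [-0.15801425  0.82491294 -0.42432531]
  return _methods._mean(a, axis=axis, dtype=dtype,
  ret = ret.dtype.type(ret / rcount)
```

View pics/g.png

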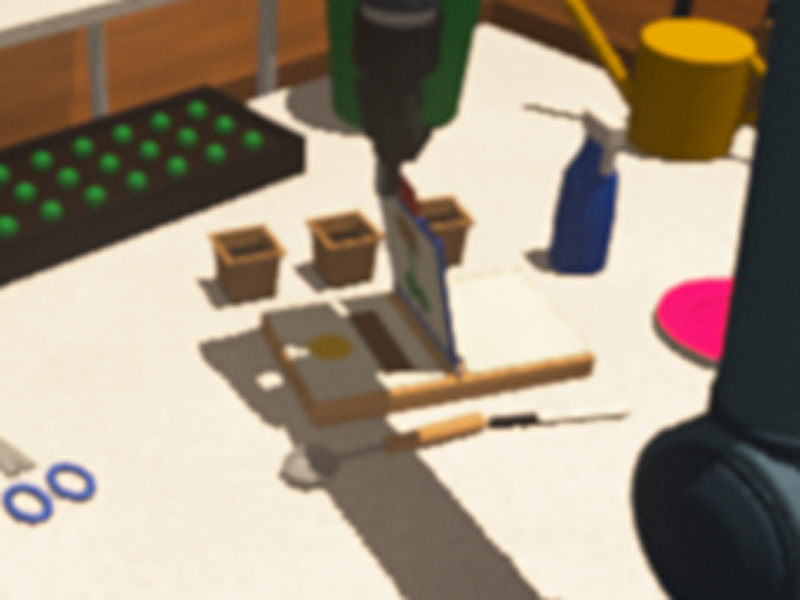

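The board is nearly upright (about 77-80°) with the tip at px (388,190) behind the tab. All the bystanders are in place, so I carry on over the top.

```bash
python3 -m inch '[[0,-0.95,0,-0.05,0],[0,-0.95,0,-0.05,0],[0,-0.95,0,-0.05,0],[0,-1,0,-0.03,0],[0,-1,0,0.05,0],[0,-1,0,0.1,0],[0,-1,0,0.14,0],[0,-1,0,0.18,0]]'; python3 look.py k 2>/dev/null
```

```text
time_s: 11.3
eef_pos: [0.5307, -0.0547, 0.2048]
ee_rot: [-180.0, -0.0, 68.0]
ft_force: [0.7, 0.6, -0.4]
grip_width: 0.003
grasp_force: 0.5
top red 11 angle -4.0
top blue 2 angle 95.5
side red 51 angle 103.8
side blue 7 angle 102.8
[ 0.53048745 -0.0550385   0.20458498] [-0.0267023  -1.57730312 -1.00017964]
```

```bash
python3 -m inch '[[0,-0.98,0,0.25,0],[0,-0.96,0,0.33,0],[0,-0.93,0,0.41,0],[0,-0.89,0,0.49,0],[0,-0.87,0,0.52,0],[0,-0.83,0,0.57,0],[0,-0.8,0,0.63,0],[0,-0.75,0,0.69,0]]'; python3 look.py l 2>/dev/null
```

```text
time_s: 12.4
eef_pos: [0.5047, -0.1197, 0.1658]
ee_rot: [180.0, 0.0, 68.0]
ft_force: [-0.3, 0.0, 1.5]
grip_width: -0.002
grasp_force: 0.3
top red 12 angle -1.1
top blue 54 angle 121.4
side red 79 angle 133.1
side blue 59 angle 131.8
[ 0.50398559 -0.11948074  0.16499771] [-0.21454031 -0.24698978  0.08159947]
```

```bash
python3 -m inch '[[0,-0.7,0,0.72,0],[0,-0.66,0,0.77,0],[0,-0.6,0,0.82,0],[0,-0.55,0,0.86,0],[0,-0.5,0,0.9,0],[0,-0.43,0,0.92,0],[0,-0.37,0,0.94,0],[0,-0.32,0,0.96,0],[0,0,0,0,0]]'; python3 look.py m 2>/dev/null
```

```text
time_s: 13.62
eef_pos: [0.4886, -0.1571, 0.0961]
ee_rot: [-179.9, -0.0, 68.0]
ft_force: [-0.3, -0.1, -1.1]
grip_width: -0.004
grasp_force: 0.0
top red 9 angle 174.3
top blue 145 angle 153.6
side red 78 angle 163.5
side blue 75 angle 161.6
[ 0.48930569 -0.15730516  0.09717035] [-0.06153038 -0.5414526   0.61826165]
```

View pics/m.png

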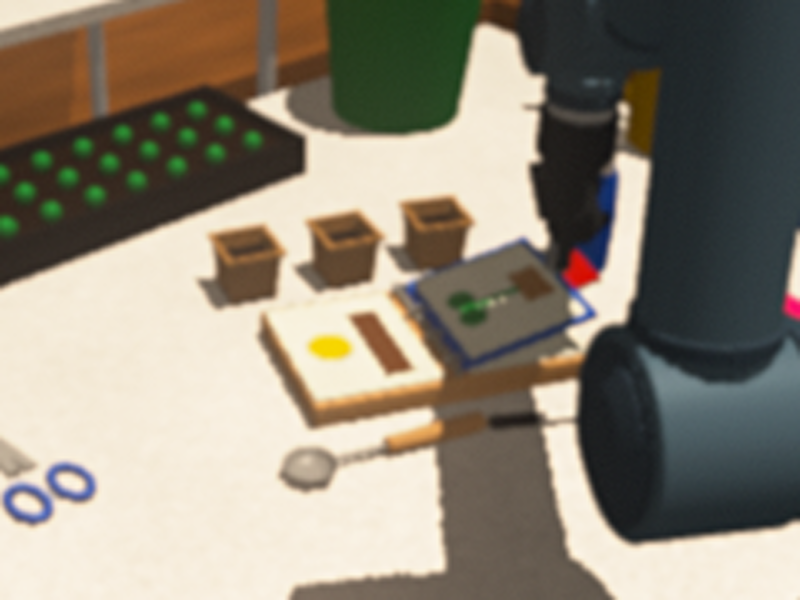

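The sprout side is up and the board is at about 164°, with the tip on its tab root at px (560,265). Now I press it down.

```bash
python3 -m inch '[[0,-0.2,0,0.9,0],[0,-0.15,0,0.9,0],[0,-0.1,0,0.9,0],[0,-0.05,0,0.6,0],[0,0,0,0.3,0],[0,0,0,0,0]]'; python3 -m inch '[[0,0,0,0.2,0],[0,0,0,0,0]]'; python3 -m inch '[[0,0,0,0.2,0],[0,0,0,0,0]]'
```

```text
time_s: 14.48
eef_pos: [0.4873, -0.1619, 0.061]
ee_rot: [-180.0, -0.0, 68.0]
ft_force: [-0.2, 0.2, 0.3]
grip_width: 0.002
grasp_force: 0.0
time_s: 14.72
eef_pos: [0.4875, -0.162, 0.0594]
ee_rot: [180.0, -0.0, 68.0]
ft_force: [-0.6, -0.3, -0.1]
grip_width: -0.003
grasp_force: 0.0
time_s: 14.98
eef_pos: [0.4877, -0.1622, 0.0575]
ee_rot: [180.0, 0.0, 68.0]
ft_force: [-1.5, -0.5, 2.3]
grip_width: 0.002
grasp_force: 1.0
```

```bash
python3 -m inch '[[0,0,0,0.15,0],[0,0,0,0,0]]'; python3 -m inch '[[0,0,0,0.1,0],[0,0,0,0,0],[0,0,0,0,0]]'
```

```text
time_s: 15.22
eef_pos: [0.4878, -0.1622, 0.0573]
ee_rot: [-180.0, 0.0, 68.0]
ft_force: [-6.2, 2.3, 14.0]
grip_width: -0.003
grasp_force: 6.9
time_s: 15.6
eef_pos: [0.4879, -0.1622, 0.0572]
ee_rot: [-179.9, 0.0, 68.0]
ft_force: [-8.4, 4.6, 20.7]
grip_width: -0.002
grasp_force: 10.5
```

Hard against the stop. I back off upward and look.

```bash
python3 -m inch '[[0,0,0,-0.3,0],[0,0,0,-1,0],[0,0,0,-4,0],[0,0,0,-6,0],[0,0,0,-6,0],[0,4,0,0,0],[0,6,0,0,0],[0,6,0,0,0],[0,6,0,0,0],[0,0,0,0,0]]'; python3 - <<'E'
from h import *
from fit import fit
for c in ('top','side'):
    im,d=eyes.camera(c); P,r,b=fit(c,im,d)
    rel=P-[.539,-.0295,.033]; u=rel[...,:2]@[.376,.927]; w=rel[...,:2]@[.927,-.376]
    q=rel[(d>0)&(u<-.01)&(u>-.14)&(abs(w)<.07)&(abs(rel[...,2])<.05)]; uu=q[:,:2]@[.376,.927]
    print(c,len(q),'slope,off',np.polyfit(uu,q[:,2],1))
    k=r&(u<-.14)&(u>-.19)&(abs(w)<.04); print('tab z',k.sum(),np.median(P[k],0))
    for t in ('pot_a','spray','marker','spoon','plate','scissors'):
        for x in cut_out(c,t)[:3]:
            if x['p']>.5: print(t,np.round(np.median(P[x['mask']&(d>0)],0),3),end=' ')
    if c=='side': cv2.imwrite('pics/n.png',cv2.resize(im,(800,600)))
print(manip.state()['ft_force'])
E
```

```text
time_s: 16.85
eef_pos: [0.5703, 0.0453, 0.2278]
ee_rot: [-180.0, -0.0, 68.3]
ft_force: [-0.3, 0.4, 0.4]
grip_width: 0.002
grasp_force: 0.0
top 1381 slope,off [0.00080315 0.00331451]
tab z 170 [ 0.47811627 -0.17810462  0.03563392]
pot_a [ 0.668 -0.174  0.042] spray [ 0.552 -0.275  0.115] marker [ 0.362 -0.086  0.011] spoon [0.469 0.178 0.007] plate [ 0.365 -0.316  0.01 ] scissors [0.616 0.376 0.007] side 895 slope,off [-0.00294312  0.00559485]
tab z 72 [ 0.4775906  -0.17770154  0.03849363]
pot_a [0.732 0.035 0.043] pot_a [ 0.657 -0.169  0.045] pot_a [ 0.692 -0.066  0.044] spray [ 0.547 -0.274  0.09 ] marker [ 0.391 -0.04   0.012] spoon [0.449 0.109 0.015] plate [ 0.408 -0.303  0.012] scissors [0.606 0.373 0.009] [ 0.52936949 -0.2680566  -0.17531725]
```

View pics/n.png

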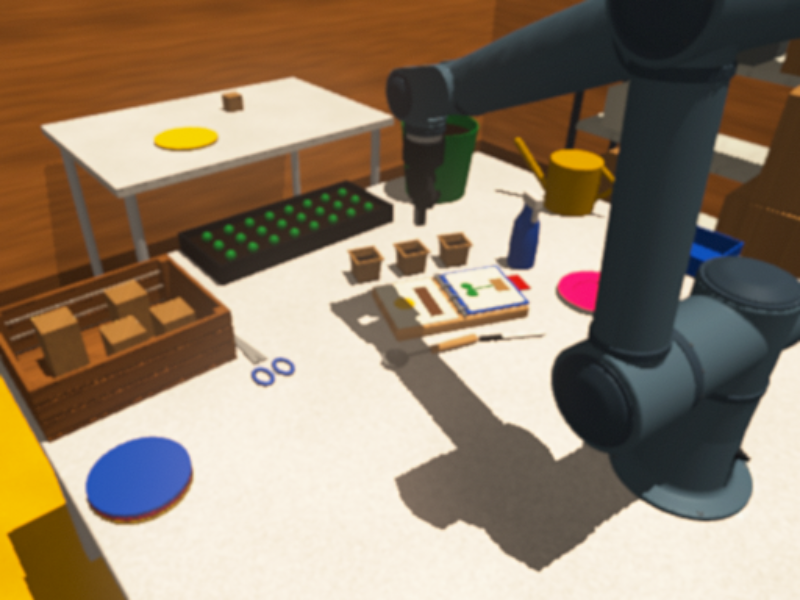

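The picture shows the board flat at px (485,290) with the sprout side up and the red tab at (520,283). Everything else is in place and the arm is clear.

```bash
python3 -c "
from workcell import manip
print(manip.job_done())"
```

```text
the job is handed in; nothing more can be done
None
```

I turned the board over the spine with the closed fingertips and pressed it flat on the -y bed, sprout picture up; the last pictures show it level and the bystanders in place, the arm is clear, and the job is handed in (no verdict was returned).

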